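# Refit a cooker knob on its D-shaped spindle and hold it pushed in

## Robot

A 7-joint arm with a two-finger parallel gripper is mounted at the origin on the work surface. World frame = base frame: x ahead of the robot, y to its left, z up, the work surface at z = 0. Lengths are in m, angles in rad, forces in N, time in s.
With the tool pointing down it reaches from about 0.425 to 0.875 m from the base axis. Payload 4.7 kg.
Tool frame: the origin (TCP) lies at the very end of the fingers, on their centre line; the grasp point (between the pads) lies 19 mm behind it; z points along the fingers, y is the line along which they close (so a half turn about z gives the same grasp; the last joint's range is limited). The gripper opens to 87 mm and grips with 3 to 60 N. Pads are 19 mm wide; open, the fingers measure 117 mm over their backs; the gripper's body (75 mm by 190 mm) begins 51 mm behind the grasp point.
Start: joints at [1.15, 0.321, -0.07, 1.45, 0.023, 1.371, -0.057], TCP at [0.274, -0.59, 0.223] pointing down, gripper open.
Joint ranges: [-2.86, 2.86], [-0.3, 2.09], [-1.38, 1.24], [0.06, 2.45], [-1.56, 4.7], [0.09, 2.05], [-2.69, 2.69]. Speed limits (rad/s): [2.57, 2.57, 3.14, 3.14, 3.14, 3.14, 3.14].

## Interface

Orientations are given as a rotation vector (axis times angle).
In Python, from bench import ctrl gives the robot as it stands.
- The arm moves only by the shell command python3 -m jog 'ROWS' [FORCE]. ROWS is JSON, a list that holds one entry, the list of rows, each a list of 7 numbers: the shift along the tool's x, y, z in mm, then the turn, a rotation vector about the tool's x, y, z in degrees, then the finger opening in mm, from 0 to 87. A call has 1 to 10 rows; each row is the pose to reach, as a shift and turn from the pose commanded when the call began, along the tool's axes at that moment; what a row does not reach only later rows make up. A row lasts 1/10 s, in which the tool goes at most 50 mm and 8.59 degrees, less where a joint would pass 70% of its speed; a pose out of reach is approached as far as the arm can. A call with a gripper value outside its range is refused whole. The fingers move at their own pace and stop on an object; FORCE is the grip in N (left out, the last holds). Time passes only in rows, so rows that repeat a pose let the fingers close. It gives the time, the measured TCP pose, the force, the opening and the grip force at its end, in the units of the state.
- ctrl.get_state(): the state, without advancing time (a new reading comes with each control period).
- ctrl.get_image(name): name is "side" or "top"; returns a dict with "image" (384x512x3 uint8, red, green, blue), "depth" (384x512 float32, m along the optical axis (not along the pixel's ray), 0 where there is no reading), "fov_y" (degrees; the focal length in pixels is half the picture's height over the tangent of half this angle, whatever the lens; pixels are square), "cx", "cy" (the principal point, pixels), "k1" (the pictures are not rectified: a ray, as slopes to the right and down, at radius r is drawn at 1 + k1 r^2 times it, then the intrinsics apply), "rvec" (rotation vector, rad) and "tvec" (3), from world to camera coordinates, as OpenCV has them. Camera axes: x right, y down, z forward; pixel columns grow to the right and rows downward; lengths in m; the calibration is good to about 2 mm. A picture is of the moment at which its call begins.
- ctrl.close_job(): hands the job in; it is judged then, once.
The state is a dict: "time": time; "joint_positions": joint angles; "qd": joint speeds; "joint_torque": joint torques, N m; "position": TCP position; "tool_rot": TCP orientation; "ft_force": force on the tool from outside, world axes, zero at the start; "torque": the same for the moment, N m; "grip_width": opening from 0.0 (shut) to 1.0 (fully open); "grip_force": force on a finger pad.
Only numpy, scipy, OpenCV 4.12 (cv2) and the standard library are available. Lean on these libraries where they do the work, as an engineer would, in place of code of your own. Each camera call takes 0.05 s, during which the arm holds its last target. There are 200 camera calls.

## Task

One of the hob's two knobs has been taken off for cleaning and lies on the worktop: pick it up, turn it so that the flat in its bore (on the side of its pointed nose) matches the flat of the bare D-shaped spindle, and slide it fully home onto the spindle. Then push the knob in against the valve spring, as one does to light the gas, and keep it pushed in with the gripper: you finish while still pressing, without letting go. Do not disturb the salt and pepper shakers or the mug.

Things in the scene. Friction and masses are not known exactly. Their poses are not given: they have to be found in the camera images.
- knob: loose black knob, about 60 g, bore down on the worktop, 36 mm tall: round skirt 46 mm across, 7 mm high, and on it an upright grip bar up to the top, 22 mm wide in y, x = -22 to 22 mm, sides vertical; its upper part (z 20 to 36) runs on to a blunt pointed nose at x = 34 mm, pale line on top toward it. Origin: centre of the underside, on the bore's axis; x toward the nose, z up
- knob_bore_top (a point): closed upper end of the knob's blind bore, on its axis, 20 mm above the underside. The bore opens downward, 14 mm across, with its flat on the nose (+x) side, 2.3 mm from the axis. It fits the spindle with 0.8 to 1 mm of play all round and does not go on the wrong way round
- knob_nose (a point): tip of the knob's nose, 34 mm from the axis along the knob's +x, 28 mm above the underside
- spindle_tip (a point): centre of the top end of the bare upright steel spindle; x points out of its flat, z up. 12 mm in diameter, flat 1.5 mm from the axis, last 5 mm tapered to 8 mm; stands 28 mm above a black bezel (54 mm across, 3 mm thick) on the hob's top. A thin steel tab low on it points the way of the flat, to 24 mm. With the knob home, the bore's end rests on this point, skirt 8 mm above the bezel
- plunger (a joint): how far the bare spindle is pushed in, m: 0 at rest, 0.005 at its hard stop. It moves straight down on a spring: starts to move at 4 N, reaches the stop at 9 N, springs back when let go
- spindle (a joint): turn of the bare spindle about its vertical axis, rad, relative to the hob; stiff (0.2 N m), stays as it is found and need not be turned. Use the axes of spindle_tip for its direction
- hob: white portable gas hob, fixed, 440 mm along its x, 370 mm along its y, flat top at 50 mm; origin under its centre. The two controls are on its robot-side strip, 160 mm from the centre toward -x and 90 mm to either side; two burners with pan supports up to 25 mm above the top lie beyond (+x)
- fitted_knob: the hob's other control, fixed: bezel with a like knob already in place, top 47 mm above the hob's top; origin on the hob's top, on its axis. Which side it is on varies
- salt: salt shaker, white, loose, 43 mm diameter, 72 mm tall, origin at the centre of its underside
- pepper: pepper shaker, dark, loose, 43 mm diameter, 72 mm tall, origin at the centre of its underside
- mug: white mug, loose, 80 mm across, 95 mm tall, handle on its +y side, origin at the centre of its underside
Things that resemble listed ones, but are neither listed nor needed, are in the scene too. Leave any turquoise look-alike of the knob alone.

How it is judged:
On the way, in this order (a step that is already met when the one before it is completed fails the run):
1. the knob is lifted off the worktop (height (world z) of knob above 0.04 m), for 0.1 s.
2. the knob is fully home on the bare spindle, flat to flat (horizontal distance between knob_bore_top and spindle_tip below 0.003 m and z of knob_bore_top in the frame of spindle_tip below 0.003 m and x of knob_nose in the frame of spindle_tip above 0.025 m and angle between the x axis of knob and the x axis of spindle_tip, either way round below 0.4 rad and angle between knob's own z axis and vertical below 0.12 rad), for 0.2 s.
At the end, for the whole second after the job is handed in: knob upright and fully home on the bare spindle (bore end within 3 mm of the tip, nose on the flat side within 0.4 rad), spindle pushed in at least 3.5 of its 5 mm, fingers still on the knob (over 2 N), all through the last second; shakers and mug within 30 mm of their places, upright (all of step 2 and value of joint plunger above 0.0035 m and contact force between the fingers and knob above 2 N); the arm keeps its last pose, push and grip.
It fails at once if a shaker or the mug is moved more than 30 mm or tipped (distance of any of salt, pepper, mug from where it was at the start of the episode above 0.03 m or angle between any of salt, pepper, mug's own z axis and vertical above 0.4 rad).
It also fails if it takes over 38 s, if anything falls off the work surface, if the arm or the gripper's body presses on something with over 40 N, if the wrist force passes 120 N, or if a joint passes its speed limit or range.

## Working session

There is one attempt and no reset: what is moved stays moved. The work goes in short steps, Python scripts to look and compute and a shell command to move; the robot and the scene stay as the last step left them, time stands still between calls to the robot, and variables do not carry over. Pictures are saved under pics/ and viewed, at most 10 in all, crops included, and the job is handed in when it is done.

```bash
mkdir -p pics; ls
cat > h.py <<'E'
import numpy as np, cv2, pickle
from bench import ctrl
def grab(n):
    d=ctrl.get_image(n); pickle.dump(d,open(f'{n}.pkl','wb')); return d
def load(n): return pickle.load(open(f'{n}.pkl','rb'))
def K(d):
    f=d['image'].shape[0]/2/np.tan(np.radians(d['fov_y'])/2)
    return np.array([[f,0,d['cx']],[0,f,d['cy']],[0,0,1.]]),np.array([d['k1'],0,0,0,0.])
def rays(d,px):
    k,D=K(d); u=cv2.undistortPoints(np.float64(px).reshape(-1,1,2),k,D).reshape(-1,2)
    R=cv2.Rodrigues(np.float64(d['rvec']))[0]; c=-R.T@np.float64(d['tvec']).ravel()
    return c,np.c_[u,np.ones(len(u))]@R
def plane(d,px,z):
    c,r=rays(d,px); return c+r*((z-c[2])/r[:,2:])
def depthpts(d,px):
    c,r=rays(d,px); px=np.int32(np.round(px)).reshape(-1,2); return c+r*d['depth'][px[:,1],px[:,0]][:,None]
def proj(d,P):
    k,D=K(d); return cv2.projectPoints(np.float64(P).reshape(-1,1,3),np.float64(d['rvec']),np.float64(d['tvec']),k,D)[0].reshape(-1,2)
E
python3 - <<'E'
from h import *
ims=[]
for n in('top','side'):
    d=grab(n); print(n,d['fov_y'],d['k1'],rays(d,[[256,192]])[0]); cv2.imwrite(f'pics/{n}0.png',cv2.resize(d['image'][:,:,::-1],(800,600)))
s=ctrl.get_state();print(s['time'],s['position'],s['tool_rot'])
E
```

```text
pics
top 55.13637390191523 0.007649569559478526 [ 0.46812744 -0.08120265  0.94274378]
side 53.9550811677214 -0.05430670711967028 [0.12679439 0.47647847 0.95044705]
0.1 [ 0.27355629 -0.58908646  0.2215279 ] [-3.06595674e+00 -6.77273361e-01  7.29449520e-04]
```

View pics/top0.png

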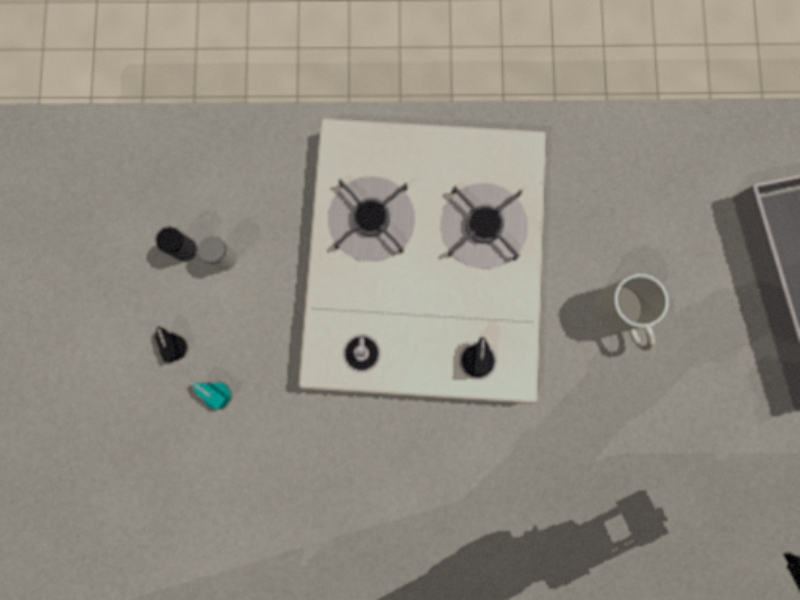

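View pics/side0.png

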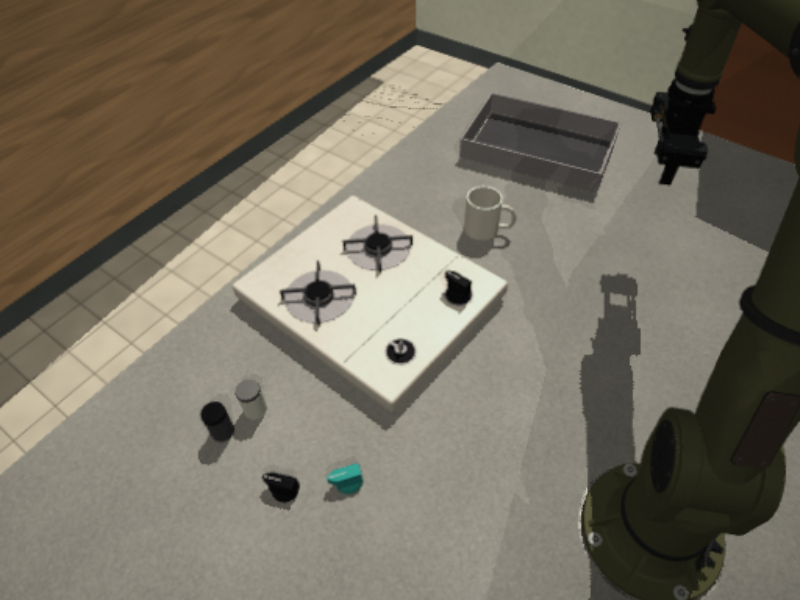

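Top view (800×600): there are three knob-like things. The black one at (171,343) is loose on the worktop, the turquoise one at (212,394) is a look-alike, and the black one at (479,357) is fitted on the hob. The loose black one fits the description. The bare spindle is at (361,350), and the tab seems to point up, toward +x. I'll confirm this in one enlarged crop and measure.

Run:
```python
from h import *
def crop(d,c,s=36): 
    x,y=int(c[0]),int(c[1]); return cv2.resize(d['image'][y-s:y+s,x-s:x+s,::-1],(390,290 if 0 else 390)[:2],interpolation=cv2.INTER_CUBIC)
t,s=load('top'),load('side')
a=np.hstack([crop(t,(109,220),28),crop(t,(231,225),28)]);b=np.hstack([crop(s,(180,312),28),crop(s,(256,224),28)])
cv2.imwrite('pics/crop0.png',cv2.resize(np.vstack([a,b]),(600,600)))
# knob mask both views
for n,d,(x,y) in(('top',t,(109,220)),('side',s,(180,312))):
    g=d['image'].max(2); m=np.zeros_like(g); m[y-22:y+22,x-22:x+22]=(g[y-22:y+22,x-22:x+22]<45)
    ys,xs=np.nonzero(m); P=depthpts(d,np.c_[xs,ys]); ok=P[:,2]>.003
    print(n,len(xs),'z pct',np.percentile(P[:,2],[2,50,98]))
    top=P[P[:,2]>.03]; print(' top pts',len(top),top.mean(0)); 
    if len(top)>3:
        r=cv2.minAreaRect(np.float32(top[:,:2]*1000)); print(' rect',r)
    lo=P[(P[:,2]<.011)&(P[:,2]>.003)]; print(' low',len(lo),lo.mean(0) if len(lo) else '')
x,y=231,225
for n,d,(x,y) in(('top',t,(231,225)),('side',s,(256,224))):
    yy,xx=np.mgrid[y-20:y+20,x-20:x+20]; px=np.c_[xx.ravel(),yy.ravel()]; P=depthpts(d,px)
    h=P[:,2]>.06; print(n,'spindle',h.sum(),P[h].mean(0),P[h].max(0)); print(P[P[:,2]>.07].mean(0))
    dk=(d['image'][px[:,1],px[:,0]].max(1)<60)&(P[:,2]<.058); 
    c=cv2.convexHull(np.float32(px[dk])); print(' bezel ellipse',cv2.fitEllipse(c)); print(plane(d,[cv2.fitEllipse(c)[0]],.053))
```

```text
top 227 z pct [0.00596648 0.03389818 0.03934909]
 top pts 135 [0.52355966 0.2809424  0.04243968]
 rect ((488.51171875, 113.666748046875), (389.4507751464844, 43.4338493347168), 77.66464233398438)
 low 43 [0.52990047 0.27284006 0.00771561]
side 274 z pct [0.00169991 0.03007509 0.03941889]
 top pts 137 [0.51809095 0.29250944 0.04946296]
 rect ((332.83905029296875, 368.6635437011719), (43.62744140625, 463.04473876953125), 67.76117706298828)
 low 67 [0.5175942  0.30057368 0.00753671]
top spindle 57 [ 0.50811313 -0.03270861  0.18903286] [ 0.53253395 -0.01412882  0.94274378]
[ 0.49354866 -0.04716891  0.42453137]
 bezel ellipse ((230.89381408691406, 225.6512451171875), (19.490747451782227, 20.116044998168945), 20.190750122070312)
[[ 0.51221542 -0.02291185  0.053     ]]
side spindle 45 [0.48004138 0.02384869 0.14628711] [0.53571677 0.47647847 0.95044705]
[0.42515698 0.09044363 0.27177205]
 bezel ellipse ((256.0414123535156, 224.4857940673828), (14.075042724609375, 16.85952377319336), 87.08956909179688)
[[ 0.5109975  -0.02145228  0.053     ]]
```

View pics/crop0.png

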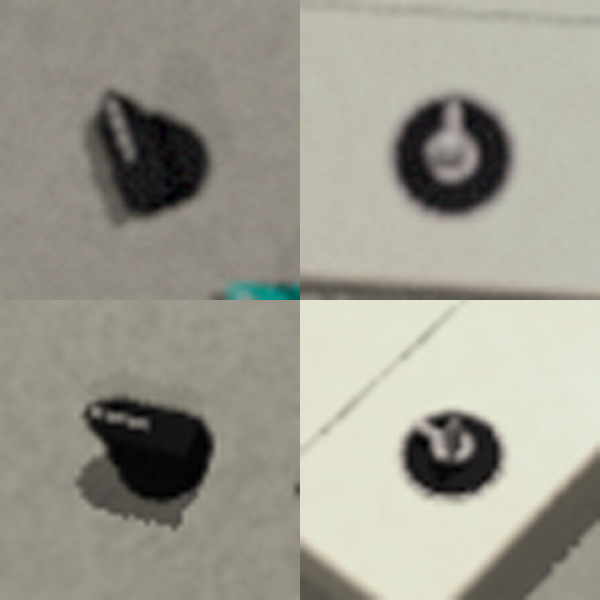

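Crop: the black loose knob's pale line runs from (112,95) to (135,160) toward its nose. The spindle is at (450,155) with its tab tip at (455,100). Identity confirmed. Next I'll work out the yaws and centres.

Run:
```python
from h import *
from scipy.spatial.transform import Rotation as R
t,s=load('top'),load('side')
for d,px in((t,[(101.9,209.7),(106.2,221.9)]),(s,[(168.8,304.5),(179.6,307.1)])):
    a,b=plane(d,px,.036); print('line',a,b,np.degrees(np.arctan2(*(a-b)[1::-1])))
for d,px in((t,(231.9,215.7)),(s,(251.3,220.3))):
    a=plane(d,[px],.058)[0]; v=a[:2]-[.5116,-.0222]; print('tab',a,np.degrees(np.arctan2(v[1],v[0])),np.hypot(*v))
for n,d,(x,y) in(('top',t,(109,220)),('side',s,(180,312))):
    yy,xx=np.mgrid[y-24:y+24,x-24:x+24]; px=np.c_[xx.ravel(),yy.ravel()]; P=depthpts(d,px)
    dk=(d['image'][px[:,1],px[:,0]].max(1)<60)
    q=P[(P[:,2]>.033)&(P[:,2]<.0385)]; print(n,'topface',len(q),cv2.minAreaRect(np.float32(q[:,:2]*1000)))
    q=P[dk&(P[:,2]>.005)&(P[:,2]<.009)]; print(' skirt',len(q),cv2.minEnclosingCircle(np.float32(q[:,:2]*1000)), q.min(0),q.max(0))
print(R.from_rotvec(ctrl.get_state()['tool_rot']).as_matrix().round(3))
```

```text
line [0.55441564 0.29737762 0.036     ] [0.52417603 0.28538312 0.036     ] 21.63568331082066
line [0.55319581 0.2996799  0.036     ] [0.52589141 0.28844403 0.036     ] 22.36736016435885
tab [ 0.53588932 -0.02560842  0.058     ] -7.987922815387164 0.024527296789573994
tab [ 0.52882144 -0.02266743  0.058     ] -1.5547711347157553 0.01722777886439669
top topface 165 ((531.6405029296875, 288.2406921386719), (54.7636604309082, 21.436424255371094), 21.96720314025879)
 skirt 39 ((525.0951538085938, 286.0985412597656), 21.09476089477539) [0.50532424 0.26500941 0.00554998] [0.54346852 0.30670728 0.00894979]
side topface 137 ((529.8396606445312, 290.9588317871094), (55.54969787597656, 21.740215301513672), 20.506868362426758)
 skirt 46 ((520.4093017578125, 292.6260986328125), 21.087663650512695) [0.50140973 0.2766775  0.00524008] [0.53461233 0.30978076 0.00884829]
[[ 0.907  0.421 -0.001]
 [ 0.421 -0.907  0.002]
 [-0.    -0.002 -1.   ]]
```

```bash
cat > to.py <<'E'
import sys,numpy as np
from h import ctrl
from scipy.spatial.transform import Rotation as R
def to(x,y,z,yaw):
    s=ctrl.get_state(); A=R.from_rotvec(s['tool_rot']); 
    a=np.radians(yaw); c,n=np.cos(a),np.sin(a)
    B=R.from_matrix([[c,n,0],[n,-c,0],[0,0,-1]])
    print(round(s['time'],2),'shift',(A.inv().apply(np.array([x,y,z])-s['position'])*1000).round(1),'turn',np.degrees((A.inv()*B).as_rotvec()).round(1))
if __name__=='__main__': to(*map(float,sys.argv[1:5]))
E
python3 to.py .50 -.15 .22 22
```

```text
0.1 shift [ 390.3 -302.8    2. ] turn [-0.1  0.   2.9]
```

```bash
python3 -m jog '[[[390,-303,0,0,0,2.9,60],[390,-303,0,0,0,2.9,60],[390,-303,0,0,0,2.9,60],[390,-303,0,0,0,2.9,60],[390,-303,0,0,0,2.9,60],[390,-303,0,0,0,2.9,60],[390,-303,0,0,0,2.9,60],[390,-303,0,0,0,2.9,60],[390,-303,0,0,0,2.9,60],[390,-303,0,0,0,2.9,60]]]' 30; python3 to.py .525 .287 .12 22
```

```text
time: 1.1
position: [0.5004, -0.1477, 0.2224]
tool_rot: [-3.083, -0.602, -0.0]
ft_force: [1.4, -0.5, 0.1]
grip_width: 0.691
grip_force: 0.0
1.1 shift [ 186.2 -393.5  102.5] turn [-0.  -0.   0.1]
```

```bash
python3 -m jog '[[[93,-197,0,0,0,0,60],[186,-394,60,0,0,0,60],[186,-394,60,0,0,0,60],[186,-394,60,0,0,0,60],[186,-394,60,0,0,0,60],[186,-394,60,0,0,0,60],[186,-394,60,0,0,0,60],[186,-394,60,0,0,0,60],[186,-394,60,0,0,0,60],[186,-394,60,0,0,0,60]]]'; python3 -m jog '[[[0,0,40,0,0,0,60],[0,0,40,0,0,0,60],[0,0,40,0,0,0,60],[0,0,40,0,0,0,60]]]'
python3 to.py .525 .287 .01 22
python3 - <<'E'
from h import *
ims=[]
for n,c in(('top',(109,220)),('side',(180,312))):
    d=grab(n); s=ctrl.get_state()['position']; print(proj(d,[s]))
    ims.append(cv2.resize(d['image'][c[1]-40:c[1]+40,c[0]-40:c[0]+40,::-1],(390,390)))
cv2.imwrite('pics/above.png',np.hstack(ims))
E
```

```text
time: 2.1
position: [0.5213, 0.2918, 0.1612]
tool_rot: [-3.076, -0.614, 0.004]
ft_force: [0.3, 0.9, -0.6]
grip_width: 0.688
grip_force: 0.0
time: 2.5
position: [0.5255, 0.2843, 0.124]
tool_rot: [-3.084, -0.598, -0.003]
ft_force: [-0.2, -0.5, -0.4]
grip_width: 0.692
grip_force: 0.0
2.5 shift [  0.3  -2.8 114. ] turn [ 0.  -0.1 -0. ]
[[ 90.6994587  218.87814266]]
[[174.18327464 290.82470515]]
```

View pics/above.png

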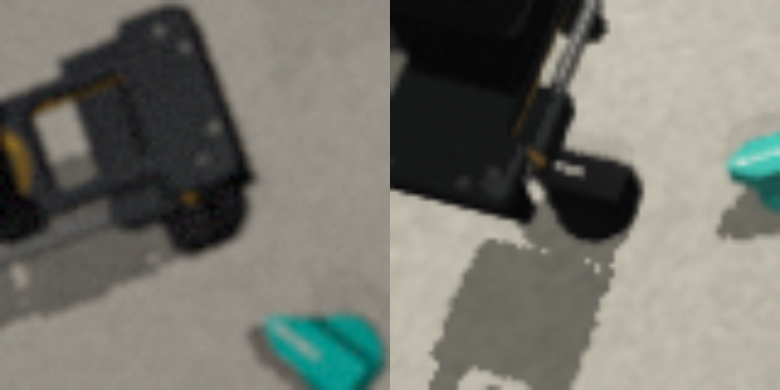

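The gripper stands above the knob: top-view tool axis in line with it, knob at (205,215) in the left half and (595,195) in the right. I'll descend with 60 mm open and check the force.

```bash
python3 -m jog '[[[0,-2,40,0,0,0,60],[0,-2,70,0,0,0,60],[0,-2,90,0,0,0,60],[0,-2,105,0,0,0,60],[0,-2,112,0,0,0,60],[0,-2,112,0,0,0,60]]]';python3 to.py .525 .287 .01 22
```

```text
time: 3.2
position: [0.5239, 0.2863, 0.0104]
tool_rot: [3.084, 0.6, -0.001]
ft_force: [0.3, -0.1, 0.7]
grip_width: 0.688
grip_force: 0.0
3.2 shift [ 1.3 -0.3  0.4] turn [0. 0. 0.]
```

```bash
python3 -m jog '[[[0,0,0,0,0,0,10],[0,0,0,0,0,0,10],[0,0,0,0,0,0,10],[0,0,0,0,0,0,10],[0,0,0,0,0,0,10],[0,0,0,0,0,0,10],[0,0,0,0,0,0,10],[0,0,0,0,0,0,10]]]' 45;  python3 -m jog '[[[0,0,-30,0,0,0,10],[0,0,-60,0,0,0,10],[0,0,-90,0,0,0,10],[0,0,-120,0,0,0,10],[0,0,-130,0,0,0,10],[0,0,-130,0,0,0,10]]]'
python3 - <<'E'
from h import *
ims=[]
for n in('top','side'):
    d=grab(n); p=ctrl.get_state()['position']; c=proj(d,[p])[0].astype(int); 
    a,b=max(c[1]-40,0),max(c[0]-40,0)
    ims.append(cv2.resize(d['image'][a:a+80,b:b+80,::-1],(390,390)))
    print(n,b,a)
cv2.imwrite('pics/lift.png',np.hstack(ims))
E
python3 to.py .51 -.02 .15 -4
```

```text
time: 4.0
position: [0.5239, 0.2864, 0.0107]
tool_rot: [3.084, 0.6, 0.0]
ft_force: [-0.5, -0.3, 1.7]
grip_width: 0.251
grip_force: 45.0
time: 4.6
position: [0.5246, 0.2868, 0.1416]
tool_rot: [-3.084, -0.6, -0.004]
ft_force: [-0.4, 0.2, -1.2]
grip_width: 0.25
grip_force: 45.0
top 46 179
side 133 249
4.7 shift [-126.8  278.5  -10.7] turn [ 0.1  0.1 26. ]
```

View pics/lift.png

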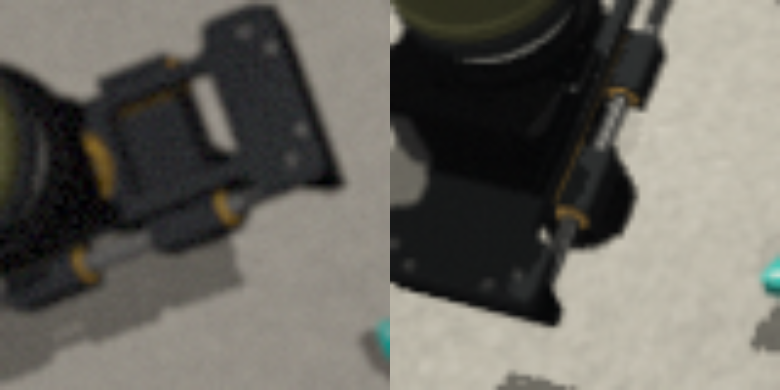

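The knob is held (21.8 mm between the pads) and hangs upright under the gripper, visible in the right half at (605,205). Now I'll refine the tab direction while the spindle is unobstructed.

Run:
```python
from h import *
for n in('top','side'):
    d=load(n); g=d['image'].astype(np.float32).mean(2)
    # bezel centre via dark-blob hull, plus hole
    c=proj(d,[[.5116,-.0222,.053]])[0]
    best=[]
    for z in(.056,.060):
      for r in(14,18,21):
        th=np.radians(np.arange(-60,61,3)); P=np.c_[.5116+r/1e3*np.cos(th),-.0222+r/1e3*np.sin(th),0*th+z]
        px=proj(d,P).astype(np.float32); v=cv2.remap(g,px[:,0][None],px[:,1][None],cv2.INTER_LINEAR)[0]
        w=np.clip(v-v.min()-.4*(np.ptp(v)),0,None); print(n,z,r,round(float(np.degrees((w*th).sum()/w.sum())),1),v.min().round(),v.max().round())
    # spindle tip bright blob
    yy,xx=np.mgrid[int(c[1])-14:int(c[1])+14,int(c[0])-14:int(c[0])+14]; px=np.c_[xx.ravel(),yy.ravel()]; P=depthpts(d,px); h=(P[:,2]>.074)&(P[:,2]<.088)
    print(n,h.sum(),P[h].mean(0), np.median(P[h],0))
```

```text
top 0.056 14 -6.5 46.0 152.0
top 0.056 18 -4.5 24.0 155.0
top 0.056 21 -4.3 20.0 154.0
top 0.06 14 -7.8 39.0 153.0
top 0.06 18 -5.4 24.0 154.0
top 0.06 21 -5.0 20.0 149.0
top 11 [ 0.51071077 -0.02427802  0.07976943] [ 0.51011765 -0.02469349  0.07964548]
side 0.056 14 -17.1 37.0 207.0
side 0.056 18 -20.1 16.0 198.0
side 0.056 21 -17.1 25.0 197.0
side 0.06 14 -12.7 33.0 203.0
side 0.06 18 -12.6 16.0 194.0
side 0.06 21 -14.0 32.0 208.0
side 12 [ 0.5102877  -0.01952463  0.07960373] [ 0.50966925 -0.01948109  0.08027374]
```

```bash
python3 -m jog '[[[-40,50,0,0,0,0,10],[-127,278,0,0,0,26,10],[-127,278,0,0,0,26,10],[-127,278,0,0,0,26,10],[-127,278,0,0,0,26,10],[-127,278,0,0,0,26,10],[-127,278,0,0,0,26,10],[-127,278,0,0,0,26,10],[-127,278,0,0,0,26,10],[-127,278,0,0,0,26,10]]]'
python3 - <<'E'
from h import *
ims=[]
for n in('top','side'):
    d=grab(n); p=ctrl.get_state()['position']; c=proj(d,[[.511,-.02,.11]])[0].astype(int); 
    a,b=max(c[1]-35,0),max(c[0]-35,0)
    ims.append(cv2.resize(d['image'][a:a+70,b:b+70,::-1],(390,390)))
    print(n,b,a,p)
cv2.imwrite('pics/over.png',np.hstack(ims))
E
```

```text
time: 5.7
position: [0.51, -0.0166, 0.1399]
tool_rot: [-3.139, 0.104, 0.002]
ft_force: [0.4, -0.3, -0.3]
grip_width: 0.251
grip_force: 45.0
top 192 189 [ 0.5101447  -0.0167476   0.14011341]
side 220 178 [ 0.51021481 -0.01701063  0.14025831]
```

View pics/over.png

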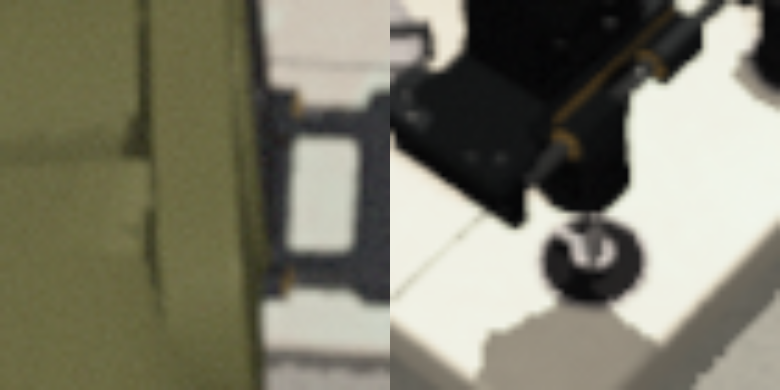

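In the over view, the knob at (585,185, right half) hangs just above the spindle at (590,245), and the tab points to upper left. I'll measure the knob skirt and the bezel in the same side view.

Run:
```python
from h import *
from scipy.optimize import least_squares
d=load('side'); g=d['image'].astype(np.float32).mean(2)
yy,xx=np.mgrid[178:248,220:290]; px=np.c_[xx.ravel(),yy.ravel()]; P=depthpts(d,px); dk=g[px[:,1],px[:,0]]<60
near=np.hypot(P[:,0]-.51,P[:,1]+.02)<.035
for lo,hi in((.130,.134),(.131,.136)):
    q=P[near&dk&(P[:,2]>lo)&(P[:,2]<hi)]
    f=least_squares(lambda c:np.hypot(q[:,0]-c[0],q[:,1]-c[1])-.023,[.51,-.02],loss='soft_l1',f_scale=.001)
    print('skirt',len(q),f.x,np.sqrt(np.mean(f.fun**2)))
q=P[near&dk&(P[:,2]<.057)&(P[:,2]>.045)]; b=px[near&dk&(P[:,2]<.057)&(P[:,2]>.045)]
e=cv2.fitEllipse(cv2.convexHull(np.float32(b))); c=plane(d,[e[0]],.053)[0]; print('bezel',e,c)
sh=P[near&(P[:,2]>.064)&(P[:,2]<.075)]; 
f=least_squares(lambda v:np.hypot(sh[:,0]-v[0],sh[:,1]-v[1])-.006,c[:2],loss='soft_l1',f_scale=.001); print('shaft',len(sh),f.x)
for z in(.056,.060):
  for r in(14,18,21):
    th=np.radians(np.arange(-30,36,3)); Q=np.c_[c[0]+r/1e3*np.cos(th),c[1]+r/1e3*np.sin(th),0*th+z]
    p=proj(d,Q).astype(np.float32); v=cv2.remap(g,p[:,0][None],p[:,1][None],cv2.INTER_LINEAR)[0]
    w=np.clip(v-v.min()-.4*np.ptp(v),0,None); print(z,r,round(float(np.degrees((w*th).sum()/w.sum())),1),v.round().astype(int))
print(ctrl.get_state()['position'])
```

```text
skirt 12 [ 0.51310902 -0.01735363] 0.0010787027579249688
skirt 18 [ 0.51306027 -0.01758728] 0.0016433215015794346
bezel ((255.9039306640625, 224.4104461669922), (14.238813400268555, 16.80141830444336), 81.43927764892578) [ 0.51147898 -0.02143655  0.053     ]
shaft 8 [ 0.51369662 -0.02249601]
0.056 14 -14.7 [142 153 164 174 184 183 176 168 157 146 133 114  95  77  63  53  43  37
  32  28  27  29]
0.056 18 -14.0 [ 76 100 126 148 167 181 177 161 142 118  89  64  47  31  19  12  16  21
  24  27  29  30]
0.056 21 -12.4 [ 59  80 103 132 155 170 178 170 152 123  94  65  43  31  27  24  23  27
  30  31  32  33]
0.06 14 -8.5 [ 81  95 118 137 160 177 181 179 174 168 158 141 126 109  90  72  51  35
  29  23  20  18]
0.06 18 -6.8 [ 48  56  72  93 116 140 158 169 174 172 157 130 101  73  46  33  24  19
  14  18  22  25]
0.06 21 -7.1 [ 77  82  83  97 127 152 177 188 187 173 153 132 110  85  61  38  32  35
  34  33  34  33]
[ 0.51021481 -0.01701063  0.14025831]
```

```bash
python3 -m jog '[[[-1,4.6,10,0,0,1.7,10],[-1,4.6,25,0,0,1.7,10],[-1,4.6,38,0,0,1.7,10],[-1,4.6,42,0,0,1.7,10],[-1,4.6,42,0,0,1.7,10],[-1,4.6,42,0,0,1.7,10]]]' 45
python3 - <<'E'
from h import *
d=grab('side'); a,b=180,216
cv2.imwrite('pics/near.png',cv2.resize(d['image'][a:a+70,b:b+80,::-1],(800,600)[:1]+(600,)[:1] and (685,600)))
E
```

```text
time: 6.4
position: [0.5092, -0.0234, 0.0986]
tool_rot: [-3.138, 0.156, -0.0]
ft_force: [-0.1, -0.3, -1.1]
grip_width: 0.248
grip_force: 45.0
```

View pics/near.png

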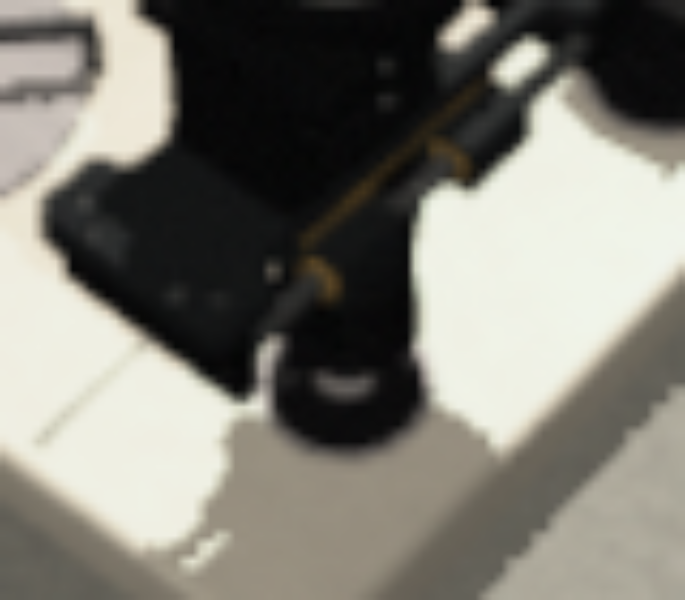

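The skirt spans columns 275–412, centred on the shaft base seen at (343,385), so they are aligned. I'll descend in small guarded steps.

```bash
python3 -m jog '[[[0,-0.8,3,0,0,0,10],[0,-0.8,6,0,0,0,10],[0,-0.8,9,0,0,0,10],[0,-0.8,11,0,0,0,10],[0,-0.8,11,0,0,0,10]]]'
```

```text
time: 6.95
position: [0.5094, -0.0227, 0.0874]
tool_rot: [3.138, -0.156, 0.001]
ft_force: [1.4, 0.3, -1.3]
grip_width: 0.246
grip_force: 45.0
```

```bash
python3 -m jog '[[[0,0,1.5,0,0,0,10],[0,0,3,0,0,0,10],[0,0,4.5,0,0,0,10],[0,0,6,0,0,0,10],[0,0,6,0,0,0,10]]]'
```

```text
time: 7.45
position: [0.5096, -0.0227, 0.0816]
tool_rot: [3.138, -0.156, 0.002]
ft_force: [2.8, -0.2, -0.5]
grip_width: 0.249
grip_force: 45.0
```

```bash
python3 -m jog '[[[0.6,0,1,0,0,0,10],[0.6,0,2.5,0,0,0,10],[0.6,0,4,0,0,0,10],[0.6,0,5.5,0,0,0,10],[0.6,0,7,0,0,0,10],[0.6,0,7,0,0,0,10]]]'
```

```text
time: 8.05
position: [0.5098, -0.0227, 0.0743]
tool_rot: [-3.138, 0.156, -0.0]
ft_force: [3.0, -0.3, -0.7]
grip_width: 0.248
grip_force: 45.0
```

```bash
python3 -m jog '[[[0.5,0,1,0,0,0,10],[0.5,0,2,0,0,0,10],[0.5,0,3,0,0,0,10],[0.5,0,4,0,0,0,10],[0.5,0,4,0,0,0,10],[0.5,0,4,0,0,0,10],[0.5,0,4,0,0,0,10]]]' 55
```

```text
time: 8.75
position: [0.51, -0.0227, 0.0706]
tool_rot: [3.138, -0.156, -0.001]
ft_force: [-1.2, 0.5, 4.0]
grip_width: 0.25
grip_force: 55.0
```

```bash
python3 -m jog '[[[0,0,1,0,0,0,10],[0,0,2,0,0,0,10],[0,0,3,0,0,0,10],[0,0,4,0,0,0,10],[0,0,5,0,0,0,10],[0,0,5,0,0,0,10],[0,0,5,0,0,0,10]]]' 60
```

```text
time: 9.45
position: [0.5101, -0.0228, 0.0663]
tool_rot: [3.137, -0.156, -0.001]
ft_force: [-4.1, 0.0, 10.4]
grip_width: 0.245
grip_force: 60.0
```

```bash
python3 -m jog '[[[-0.3,0,0.7,0,0,0,10],[-0.3,0,1.4,0,0,0,10],[-0.3,0,1.4,0,0,0,10],[-0.3,0,1.4,0,0,0,10],[-0.3,0,1.4,0,0,0,10]]]' 60
python3 - <<'E'
from h import *
d=grab('side'); a,b=180,216
cv2.imwrite('pics/end.png',cv2.resize(d['image'][a:a+70,b:b+80,::-1],(685,600)))
E
```

```text
time: 9.95
position: [0.5103, -0.0228, 0.0661]
tool_rot: [3.137, -0.156, 0.001]
ft_force: [-6.2, 0.3, 18.1]
grip_width: 0.245
grip_force: 60.0
```

View pics/end.png

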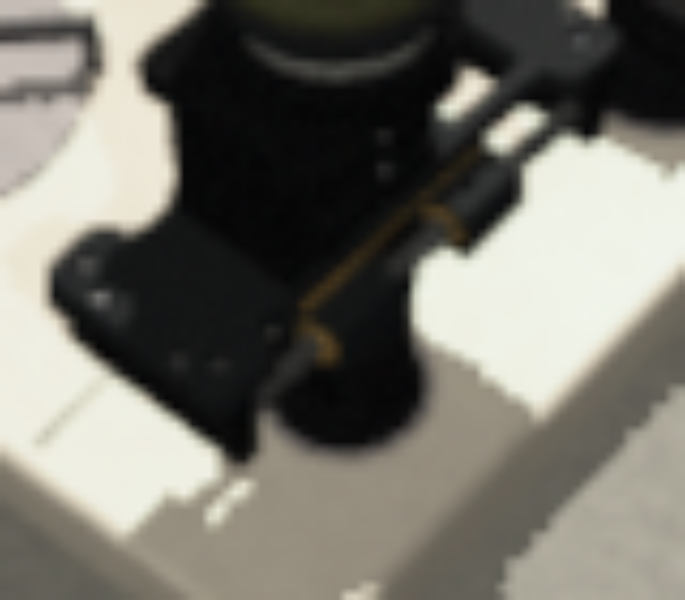

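The knob sits right down over the bezel at (345,400). The force rose from 10 to 18 N with almost no travel, so the plunger is at its stop. Handing in.

```bash
python3 -c "
from bench import ctrl
s=ctrl.get_state();print(s['time'],s['ft_force'],s['grip_force']);print(ctrl.close_job())"
```

```text
10.0 [-4.6122905   0.49642095 17.45953191] 60.006079226732254
the job is handed in; nothing more can be done
None
```

The knob is home on the spindle, flat to flat as far as I could measure, and held pressed to its stop with about 17 N down and a 60 N grip; I handed the job in at 10 s, and no verdict was returned.

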